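Slide tray out from under the bench shelf

TASK

Two grey trays are parked under the low wooden bench shelf, held down by its overhanging front edge. Take the narrow one with the microscope slides by its upright grip, slide it forward until it is completely out from under the shelf, then lift it clear, keeping it level, and set it down gently, flat inside the steel carrying tray. Leave the wide tray with the dishes where it is.

Things in the scene. Friction and masses are not known exactly. Their poses are not given: they have to be found in the camera images.
- slide_tray: Narrow grey plastic tray, 120 (x) x 60 (y) x 18 mm high, about 130 g, loose, two glass slides in it. Origin: centre of underside; -x is its front, sticking out of the shelf towards the robot; z up. Grip: an upright fin centred at x = -42 mm, y = 0: 28 mm long (x), 12 mm thick (y), from the solid front deck at z = 18 to z = 60 mm. Its rear lies under the shelf, in either bay.
- dish_tray: The tray to leave alone: same plastic, length, height and grip fin, but 104 mm wide (y), with four small round dishes in it. Origin and axes as for the slide tray. It is in the other bay.
- shelf: Low wooden shelf fixed to the bench: board 160 (x) x 360 (y) mm, underside at z = 28, top at z = 42 mm, on side, middle and rear walls. Origin: on the bench under the board's centre; -x is the open front, front edge at x = -80 mm. Two 159 mm bays centred at y = +86 and -86 mm; a tray slides out along -x, and is out when its origin is past x = -140 mm. Small bottle and dish stand on the rear half.
- carrier: Open stainless steel carrying tray fixed on the bench at the robot's right: 240 (x) x 180 (y) x 30 mm high outside, walls and floor 4 mm thick. Origin: centre of its underside; z up. The slide tray fits inside in any direction.

How it is judged (in metres and radians):
On the way, in this order (a step that is already met when the one before it is completed fails the run):
1. the slide tray has been slid forward completely out from under the shelf's front edge (x of slide_tray in the frame of shelf below -0.138 m), for 0.1 s.
2. the slide tray is lowered, still held, to within 25 mm of the carrying tray's floor (set down, not dropped) (z of slide_tray in the frame of carrier below 0.029 m and x of slide_tray in the frame of carrier between -0.1 and 0.1 m and y of slide_tray in the frame of carrier between -0.07 and 0.07 m and contact force between the fingers and slide_tray above 0.3 N), for 0.05 s.
At the end, for the whole second after the job is handed in: The slide tray lies at rest, upright and flat (within 6 degrees) on the floor of the steel carrying tray (its underside within 6 mm of that floor, wholly inside the walls), released; the wide dish tray is within 20 mm of where it started, under the shelf (x of slide_tray in the frame of carrier between -0.1 and 0.1 m and y of slide_tray in the frame of carrier between -0.07 and 0.07 m and z of slide_tray in the frame of carrier below 0.01 m and angle between slide_tray's own z axis and vertical below 0.1 rad and linear speed of slide_tray below 0.02 m/s and distance of dish_tray from where it was at the start of the episode below 0.02 m); the robot touches nothing.
It fails at once if the slide tray is tipped by more than 30 degrees (the slides would fall out) (angle between slide_tray's own z axis and vertical above 0.52 rad).
It fails at once if the wide dish tray is moved by 20 mm or more (distance of dish_tray from where it was at the start of the episode above 0.02 m).
It also fails if it takes over 45 s, if anything falls off the work surface, if the arm or the gripper's body presses on something with over 40 N, if the wrist force passes 120 N, or if a joint passes its speed limit or range.

ROBOT

A 6-joint arm with a two-finger parallel gripper is mounted at the origin on the work surface. World frame = base frame: x ahead of the robot, y to its left, z up, the work surface at z = 0. Lengths are in m, angles in degrees, forces in N, time in s.
With the tool pointing down it reaches from about 0.3 to 0.75 m from the base axis. Payload 8.5 kg.
Tool frame: the origin (TCP) lies midway between the tips of the shut fingers; the grasp point (between the pads) lies 19 mm behind it (env.grip_depth is the distance from the TCP to the grasp point, in m); x points along the fingers, y is the direction in which the jaws open and shut, and the axes are right-handed (so a half turn about x gives the same grasp; the last joint's range is limited). The gripper opens to 85 mm and grips with 20 to 120 N. Pads are 22 mm wide; open, the fingers measure 114 mm over their backs; the gripper's body (76 mm by 85 mm) begins 54 mm behind the grasp point. The pads swing forward as they close: fully open they stand 13 mm farther back than shut.
Start: joints at [51.778, 21.807, 74.336, -0, 83.858, -12.336], TCP at [0.24, 0.495, 0.231] pointing down, gripper open.
Joint ranges: [-178.18, 178.18], [-50.72, 133.34], [12.68, 142.11], [-81.47, 261.47], [9.98, 163.14], [-165.26, 165.26]. Speed limits (degrees/s): [136.94, 136.94, 180, 180, 180, 180].

INTERFACE

Orientations are given as a 3x3 rotation matrix whose columns are the frame's x, y, z axes.
In Python, from rig import env gives the robot as it stands.
- The arm moves only by the tool play_rows, never from a script. Its arguments are lists of equal length, an entry for each row: "travel": the shift along the world's x, y, z in cm, a list of three; "rotation": the turn, a rotation vector about the world's x, y, z in rad, a list of three; "claw": the finger opening in cm, from 0 to 8.54. A call has 1 to 12 rows; each row shifts and turns the pose as measured when the row begins; what a row does not reach is not made up. A row lasts 1/12 s, in which the tool goes at most 41.7 mm and 7.16 degrees, less where a joint would pass 70% of its speed; a pose out of reach is approached as far as the arm can. A call is refused whole if a number of a shift passes 4.17 or a number of a turn 0.125, either way. A call with a gripper value outside its range is refused whole. The fingers move at their own pace and stop on an object; "squeeze" is the grip in N (left out, the last holds). Time passes only in rows, so rows that do not move let the fingers close. It gives the time, the measured TCP pose, the force and the opening at its end, in the units of the state.
- env.observe(): the state, without advancing time (a new reading comes with each control period).
- env.get_image(name): name is "scene" or "top" or "wrist"; returns the picture (420x560x3 uint8, red, green, blue); there is no depth.
- env.camera_info(name): a dict with "vertical_fov" (degrees; the focal length in pixels is half the picture's height over the tangent of half this angle, whatever the lens; pixels are square), "cx", "cy" (the principal point, pixels), "eye" and "rotation" of the camera in the world. Camera axes: x right, y down, z forward; pixel columns grow to the right and rows downward; lengths in m; the calibration is good to about 2 mm. A picture is of the moment at which its call begins: read the wrist's pose just before it. camera_info takes no time and is no camera call; for the wrist camera it gives the pose at the moment of the call.
- env.close_job(): hands the job in, once; it reports no verdict.
The state is a dict: "time_s": time; "q": joint angles; "qvel": joint speeds; "joint_efforts": joint torques, N m; "position": TCP position; "tool_rot": TCP orientation; "ft_force": force on the tool from outside, world axes, zero at the start; "wrist_torque": the same for the moment, N m; "grip_width": finger opening in m.
Only numpy, scipy, OpenCV 4.12 (cv2) and the standard library are available. Lean on these libraries where they do the work, as an engineer would, in place of code of your own. Each camera call takes 0.05 s, during which the arm holds its last target.

## Working session

There is one attempt and no reset: what is moved stays moved. The work goes in short steps, Python scripts to look and compute and a tool call to move; the robot and the scene stay as the last step left them, time stands still between calls to the robot, and variables do not carry over. Pictures are saved under pics/ and viewed, and the job is handed in when it is done.

Besides the shell and the picture viewer there is one more tool, called after "Emit:" as name(argument=value, ...), one argument or row to a line, values as JSON. play_rows: Moves the arm, as the interface text tells. Its arguments: {"type":"object","properties":{"travel":{"type":"array","items":{"type":"array","items":{"type":"number"}}},"rotation":{"type":"array","items":{"type":"array","items":{"type":"number"}}},"claw":{"type":"array","items":{"type":"number"}},"squeeze":{"type":"number"}},"required":["travel","rotation","claw"]}

```bash
ls; mkdir -p pics
python3 - <<'E'
from rig import env
import cv2
s=env.observe(); print(s['time_s'],s['position'],s['tool_rot'],s['grip_width'],s['ft_force'])
for n in ['scene','top']:
    cv2.imwrite(f'pics/{n}0.png',env.get_image(n)[:,:,::-1]); print(n,env.camera_info(n))
E
```

```text
pics
0.0 [0.23992317 0.4945717  0.23069842] [[-9.37241488e-04  4.36578590e-01  8.99665636e-01]
 [-1.15401296e-03  8.99664960e-01 -4.36579464e-01]
 [-9.99998895e-01 -1.44740619e-03 -3.39385974e-04]] 0.08499553597550913 [-1.04382392 -0.57615143  0.03131655]
scene {'vertical_fov': 57.61604995573237, 'cx': 285.25136521577446, 'cy': 209.34406941877498, 'eye': array([1.07185392, 0.25786366, 0.72351645]), 'rotation': array([[-0.52488366,  0.65856627, -0.53924727],
       [ 0.85110074,  0.39776467, -0.34265259],
       [-0.01116593, -0.6388065 , -0.76928641]])}
top {'vertical_fov': 48.645263815662844, 'cx': 285.02308192043176, 'cy': 203.7321035359225, 'eye': array([ 0.43939384, -0.06203743,  0.92105497]), 'rotation': array([[ 0.019456  , -0.98511249,  0.17080643],
       [-0.99966816, -0.0162824 ,  0.01996147],
       [-0.01688316, -0.17113812, -0.98510238]])}
```

View pics/scene0.png

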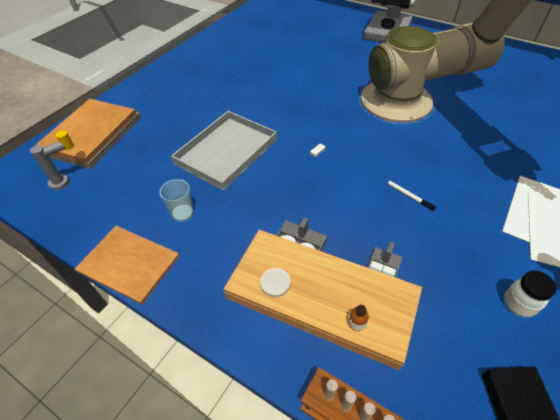

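View pics/top0.png

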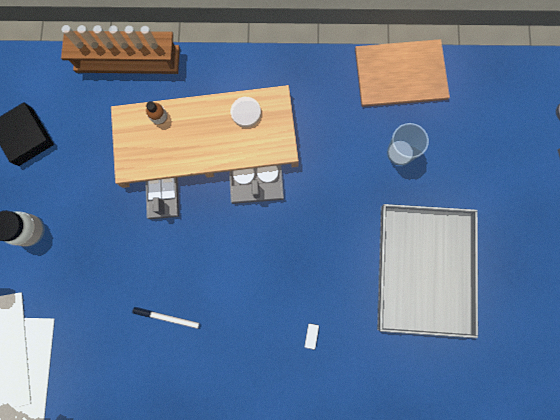

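Run:
```python
import cv2
im=cv2.imread('pics/top0.png')
cv2.imwrite('pics/c1.png',cv2.resize(im[80:225,100:300],None,fx=4,fy=4,interpolation=cv2.INTER_CUBIC))
cv2.imwrite('pics/c2.png',cv2.resize(im[195:345,365:490],None,fx=4,fy=4,interpolation=cv2.INTER_CUBIC))
```

```text
(no output)
```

View pics/c1.png

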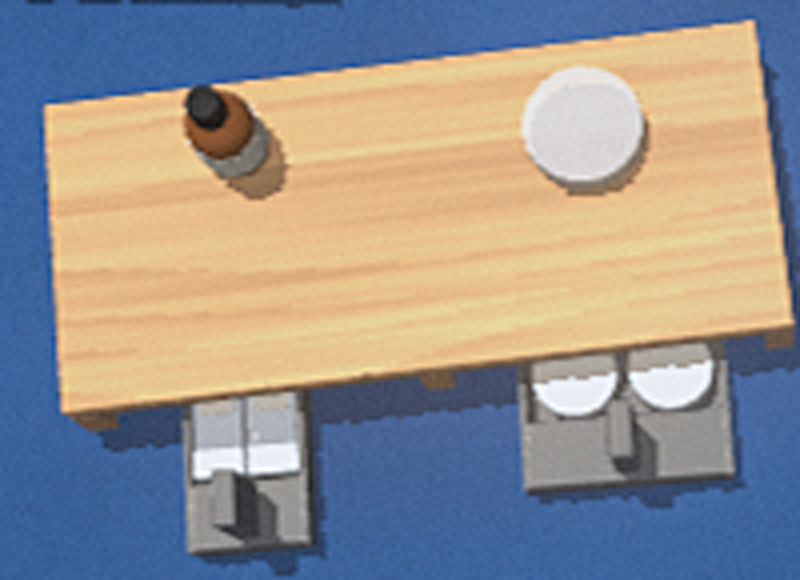

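View pics/c2.png

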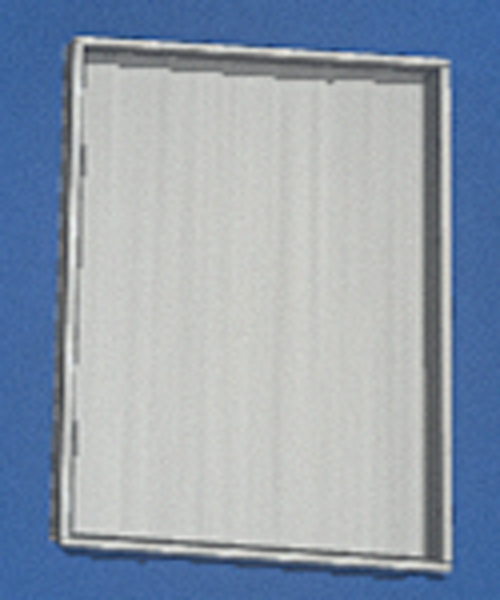

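```bash
cat > h.py <<'E'
import numpy as np
def ray(ci,uv,z):
    f=210/np.tan(np.radians(ci['vertical_fov']/2))
    d=ci['rotation']@np.array([(uv[0]-ci['cx'])/f,(uv[1]-ci['cy'])/f,1])
    return ci['eye']+d*(z-ci['eye'][2])/d[2]
E
python3 - <<'E'
from h import *
from rig import env
c=env.camera_info('top')
def P(l,ox,oy,z): 
    r=np.array([ray(c,(u/4+ox-.375,v/4+oy-.375),z)[:2] for u,v in l]); print(r.round(4).tolist(), r.mean(0).round(4)); return r
b=P([(45,105),(755,20),(793,325),(62,412)],100,80,.042)
for i,j in((0,1),(1,2),(2,3),(3,0)): d=b[j]-b[i];print(np.linalg.norm(d),np.degrees(np.arctan2(d[1],d[0])))
print('tray');t=P([(188,545),(312,542)],100,80,.018);print(np.linalg.norm(t[0]-t[1]))
print('dish');t=P([(525,487),(735,475)],100,80,.018);print(np.linalg.norm(t[0]-t[1]))
print('fin');P([(212,469),(237,468),(240,531),(215,533)],100,80,.06)
print('dfin');P([(608,400),(630,400),(634,462),(610,462)],100,80,.06)
print('car');b=P([(72,40),(450,62),(450,570),(60,545)],365,195,.03)
for i,j in((0,1),(1,2),(2,3),(3,0)): d=b[j]-b[i];print(np.linalg.norm(d),np.degrees(np.arctan2(d[1],d[0])))
E
```

```text
[[0.7853, 0.3092], [0.8349, -0.0462], [0.6771, -0.0676], [0.6281, 0.2876]] [0.7313 0.1207]
0.35883576185047444 -82.06743756749937
0.15922784179047944 -172.27116633743427
0.3586032485047103 97.85446382769554
0.15873838120151676 7.812250526637372
tray
[[0.5671, 0.229], [0.5697, 0.1677]] [0.5684 0.1983]
0.06140647712997741
dish
[[0.5989, 0.0635], [0.6067, -0.0403]] [0.6028 0.0116]
0.10406022027285688
fin
[[0.5977, 0.2066], [0.5984, 0.1948], [0.5683, 0.1913], [0.5671, 0.2031]] [0.5829 0.199 ]
dfin
[[0.6341, 0.0198], [0.6343, 0.0093], [0.6044, 0.0065], [0.6042, 0.0179]] [0.6192 0.0134]
car
[[0.5953, -0.2333], [0.5875, -0.4147], [0.3504, -0.4027], [0.3578, -0.2239]] [ 0.4727 -0.3186]
0.18158927579721604 -92.44896847188518
0.23740334079962372 177.09386280540733
0.1789609419840416 87.63381655322893
0.2376554933434328 -2.2719434275942834
```

Emit:
play_rows(
  travel=[
    [3,-2.6,0],
    [3,-2.6,0],
    [3,-2.6,0],
    [3,-2.6,0],
    [3,-2.6,0],
    [3,-2.6,0],
    [3,-2.6,0],
    [3,-2.6,0],
    [3,-2.6,0],
    [3,-2.6,0],
    [3,-2.6,0],
    [0,0,0],
  ],
  rotation=[
    [0,0,0.09],
    [0,0,0.09],
    [0,0,0.09],
    [0,0,0.09],
    [0,0,0.09],
    [0,0,0.09],
    [0,0,0],
    [0,0,0],
    [0,0,0],
    [0,0,0],
    [0,0,0],
    [0,0,0],
  ],
  claw=[8.5,8.5,8.5,8.5,8.5,8.5,8.5,8.5,8.5,8.5,8.5,8.5],
  squeeze=60,
)

```text
time_s: 1.1
position: [0.5788, 0.1922, 0.2261]
tool_rot: [[-0.008, -0.122, 0.992], [-0.006, 0.993, 0.122], [-1.0, -0.005, -0.009]]
ft_force: [-0.3, 0.7, 0.6]
grip_width: 0.0849
```

Run:
```python
from rig import env
import cv2
s=env.observe(); print(s['time_s'],s['position'],s['tool_rot'].round(3),s['q'],s['ft_force'])
print(env.camera_info('wrist'))
im=env.get_image('wrist'); cv2.imwrite('pics/w1.png',im[:,:,::-1])
```

```text
1.1 [0.57879155 0.19216307 0.2260795 ] [[-0.008 -0.122  0.992]
 [-0.006  0.993  0.122]
 [-1.    -0.005 -0.009]] [  7.37077423  28.3731124   64.27738301  -0.26226568  87.84712909
 -89.63102378] [-0.31455047  0.7480527   0.61087076]
{'vertical_fov': 69.01539988362734, 'cx': 278.34323135561596, 'cy': 203.94895049785168, 'eye': array([0.51559463, 0.18532719, 0.36819393]), 'rotation': array([[-0.12321095,  0.96066406,  0.24888475],
       [ 0.99236421,  0.1207082 ,  0.02535351],
       [-0.00568622,  0.25010815, -0.96820121]])}
```

View pics/w1.png

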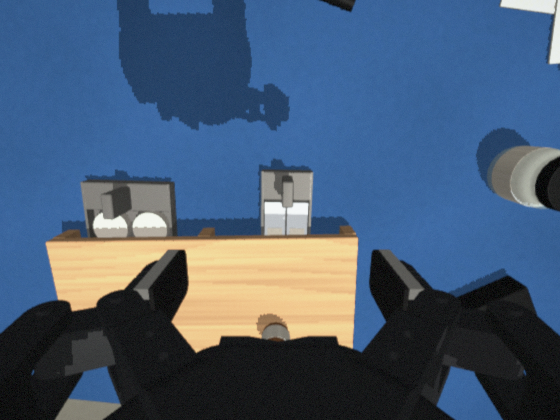

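Run:
```python
import cv2
im=cv2.imread('pics/w1.png')
cv2.imwrite('pics/w1c.png',cv2.resize(im[160:250,240:360],None,fx=6,fy=6,interpolation=cv2.INTER_CUBIC))
```

```text
(no output)
```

View pics/w1c.png

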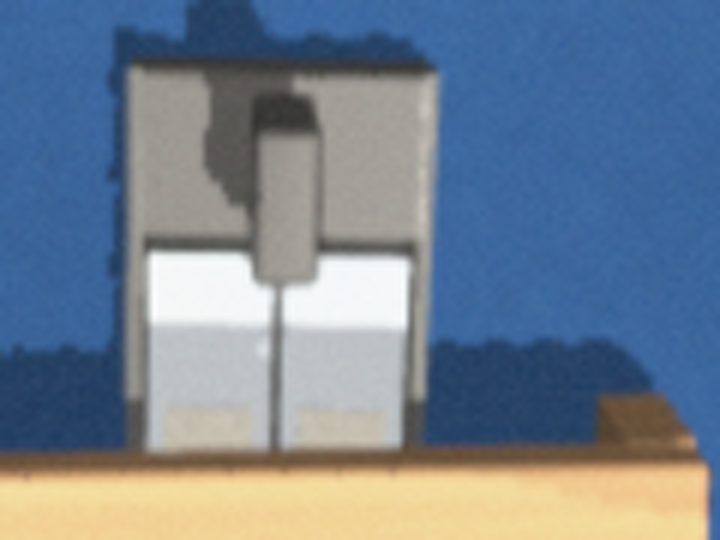

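Run:
```python
from h import *
from rig import env
c=env.camera_info('wrist')
def P(l,z): 
    r=np.array([ray(c,(u/6+240-.4,v/6+160-.4),z)[:2] for u,v in l]); print(r.round(4).tolist(), r.mean(0).round(4)); return r
t=P([(130,67),(436,70),(128,400),(422,400)],.018)
for i,j in((0,1),(0,2),(1,3)): d=t[j]-t[i];print(np.linalg.norm(d),np.degrees(np.arctan2(d[1],d[0])))
f=P([(257,132),(319,132),(317,280),(254,280)],.06)
for i,j in((0,3),(1,2),(0,1)): d=f[j]-f[i];print(np.linalg.norm(d),np.degrees(np.arctan2(d[1],d[0])))
P([(0,475),(700,462)],.042)
```

```text
[[0.5666, 0.1722], [0.5599, 0.2306], [0.6336, 0.1792], [0.6261, 0.2379]] [0.5965 0.205 ]
0.05874663914961074 96.61404083628918
0.0672978031337982 5.999763721481048
0.066659897685288 6.304456644561107
[[0.5687, 0.1967], [0.5673, 0.2072], [0.5932, 0.2104], [0.5946, 0.1995]] [0.581  0.2035]
0.026101236052695438 6.1846064331097095
0.026092978249247 7.048790048552633
0.010565777654722358 97.18783022409856
[[0.6433, 0.1574], [0.624, 0.2883]] [0.6336 0.2228]
```

Emit:
play_rows(
  travel=[
    [0.2,0.5,-2],
    [0.1,0.4,-2],
    [0,0,-2.5],
    [0,0,-2.5],
    [0,0,-2],
    [0,0,-2],
    [0,0,-1],
    [0,0,0],
  ],
  rotation=[
    [0.006,-0.008,-0.01],
    [0,0,0],
    [0,0,0],
    [0,0,0],
    [0,0,0],
    [0,0,0],
    [0,0,0],
    [0,0,0],
  ],
  claw=[8.5,8.5,8.5,8.5,8.5,8.5,8.5,8.5],
)

```text
time_s: 1.82
position: [0.575, 0.2074, 0.0804]
tool_rot: [[-0.003, -0.116, 0.993], [0.003, 0.993, 0.116], [-1.0, 0.003, -0.002]]
ft_force: [0.2, -0.4, 0.6]
grip_width: 0.0852
```

Run:
```python
from rig import env
import cv2,numpy as np
s=env.observe(); print(s['time_s'],s['position'],s['tool_rot'].round(3),s['q'],s['ft_force'])
c=env.camera_info('wrist')
f=210/np.tan(np.radians(c['vertical_fov']/2))
p=c['rotation'].T@(s['position']-c['eye']); print(p[:2]/p[2]*f+[c['cx'],c['cy']])
im=env.get_image('wrist'); cv2.imwrite('pics/w2.png',im[:,:,::-1])
```

```text
1.8167 [0.57495775 0.20741125 0.08041486] [[-0.003 -0.116  0.993]
 [ 0.003  0.993  0.116]
 [-1.     0.003 -0.002]] [  8.67272041  35.80674821  76.36545402   0.20205866  67.95281078
 -88.03750965] [ 0.16608015 -0.3694728   0.62077024]
[277.92422355 255.6929524 ]
```

View pics/w2.png

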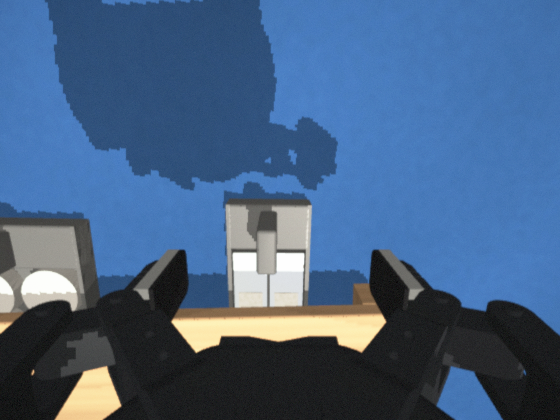

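Run:
```python
from h import *
from rig import env
c=env.camera_info('wrist')
for u,v in((258,234),(277,233),(275,273),(258,273)): print(ray(c,(u,v),.06).round(4))
print(ray(c,(227,204),.018).round(4),ray(c,(310,204),.018).round(4))
```

```text
[0.5731 0.1959 0.06  ]
[0.5712 0.2065 0.06  ]
[0.5962 0.2082 0.06  ]
[0.5973 0.1983 0.06  ]
[0.5695 0.1713 0.018 ] [0.5628 0.2285 0.018 ]
```

Emit:
play_rows(
  travel=[
    [0.5,-0.3,-1],
    [0.3,-0.2,-1.2],
    [0,0,-1.2],
    [0,0,-1.2],
    [0,0,-0.6],
    [0,0,0],
  ],
  rotation=[
    [0,0,0],
    [0,0,0],
    [0,0,0],
    [0,0,0],
    [0,0,0],
    [0,0,0],
  ],
  claw=[8.5,8.5,8.5,8.5,8.5,8.5],
)

```text
time_s: 2.37
position: [0.5874, 0.2024, 0.03]
tool_rot: [[0.009, -0.116, 0.993], [0.005, 0.993, 0.116], [-1.0, 0.004, 0.009]]
ft_force: [0.1, 0.8, 0.1]
grip_width: 0.0852
```

Emit:
play_rows(
  travel=[
    [-0.3,0,-0.2],
    [0,0,0],
    [0,0,0],
    [0,0,0],
    [0,0,0],
    [0,0,0],
    [0,0,0],
    [0,0,0],
    [0,0,0],
    [0,0,0],
  ],
  rotation=[
    [-0.005,0.009,0],
    [0,0,0],
    [0,0,0],
    [0,0,0],
    [0,0,0],
    [0,0,0],
    [0,0,0],
    [0,0,0],
    [0,0,0],
    [0,0,0],
  ],
  claw=[8.5,8.5,3.0,2.0,0.8,0.8,0.8,0.8,0.8,0.8],
  squeeze=60,
)

```text
time_s: 3.2
position: [0.5858, 0.2024, 0.0306]
tool_rot: [[0.004, -0.116, 0.993], [-0.0, 0.993, 0.116], [-1.0, -0.001, 0.004]]
ft_force: [-0.5, -0.5, -0.6]
grip_width: 0.0111
```

Emit:
play_rows(
  travel=[
    [-0.6,-0.08,0],
    [-1,-0.14,0],
    [-1,-0.14,0],
    [-1,-0.14,0],
    [0,0,0],
  ],
  rotation=[
    [0,0,0],
    [0,0,0],
    [0,0,0],
    [0,0,0],
    [0,0,0],
  ],
  claw=[0.8,0.8,0.8,0.8,0.8],
)

```text
time_s: 3.62
position: [0.5481, 0.1971, 0.0306]
tool_rot: [[0.006, -0.115, 0.993], [0.0, 0.993, 0.115], [-1.0, -0.001, 0.006]]
ft_force: [0.4, 1.5, -2.1]
grip_width: 0.0111
```

Emit:
play_rows(
  travel=[
    [-1,-0.14,0],
    [-1,-0.14,0],
    [-1,-0.14,0],
    [-1,-0.14,0],
    [0,0,0],
    [0,0,0],
  ],
  rotation=[
    [0,0,0],
    [0,0,0],
    [0,0,0],
    [0,0,0],
    [0,0,0],
    [0,0,0],
  ],
  claw=[0.8,0.8,0.8,0.8,0.8,0.8],
)

```text
time_s: 4.12
position: [0.5071, 0.1913, 0.0307]
tool_rot: [[0.007, -0.115, 0.993], [0.0, 0.993, 0.115], [-1.0, -0.0, 0.007]]
ft_force: [0.8, 0.0, -1.0]
grip_width: 0.0108
```

Run:
```python
from rig import env
import cv2
im=env.get_image('top'); cv2.imwrite('pics/t2.png',im[:,:,::-1])
im=env.get_image('wrist'); cv2.imwrite('pics/w3.png',im[:,:,::-1])
```

```text
(no output)
```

View pics/t2.png

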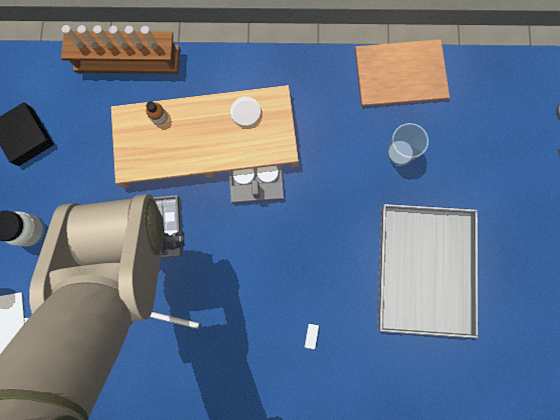

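View pics/w3.png

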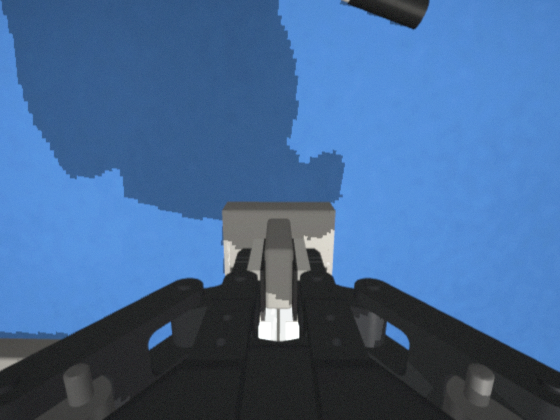

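Emit:
play_rows(
  travel=[
    [-0.3,0,0.5],
    [0,0,1],
    [0,0,1.5],
    [0,0,2],
    [0,0,2],
    [0,0,2],
    [0,0,1],
    [0,0,0],
  ],
  rotation=[
    [0,0,0],
    [0,0.006,0],
    [0,0,0],
    [0,0,0],
    [0,0,0],
    [0,0,0],
    [0,0,0],
    [0,0,0],
  ],
  claw=[0.8,0.8,0.8,0.8,0.8,0.8,0.8,0.8],
)

```text
time_s: 4.88
position: [0.5047, 0.1914, 0.1355]
tool_rot: [[-0.003, -0.115, 0.993], [0.0, 0.993, 0.115], [-1.0, 0.0, -0.003]]
ft_force: [-0.1, 0.3, -2.1]
grip_width: 0.0112
```

Run:
```python
from rig import env
import cv2
im=env.get_image('scene'); cv2.imwrite('pics/s3.png',im[:,:,::-1])
cv2.imwrite('pics/s3c.png',cv2.resize(im[100:300,250:500,::-1],None,fx=3,fy=3))
im=env.get_image('wrist'); cv2.imwrite('pics/w4.png',im[:,:,::-1])
```

```text
(no output)
```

View pics/s3c.png

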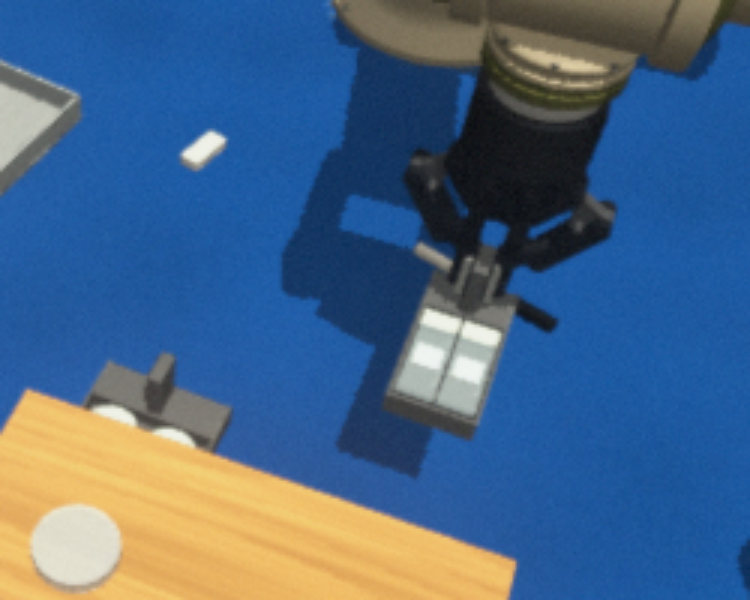

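View pics/w4.png

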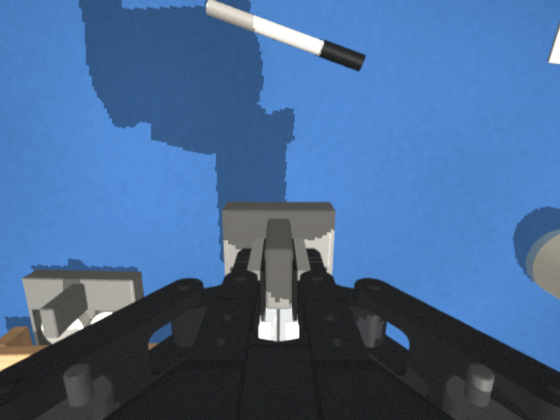

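The tray's place in the wrist picture (front edge at row 205, cols 222–335) is the same as before the lift, so it hasn't slipped and is level. Next I carry it across.

Emit:
play_rows(
  travel=[
    [-0.2,-1,0],
    [-0.4,-2,0],
    [-0.5,-3,0],
    [-0.5,-3,0],
    [-0.5,-3,0],
    [-0.5,-3,0],
    [-0.5,-3,0],
    [-0.5,-3,0],
    [-0.5,-3,0],
    [-0.4,-2,0],
    [-0.2,-1,0],
    [0,0,0],
  ],
  rotation=[
    [0,0,0],
    [0,0,-0.02],
    [0,0,-0.02],
    [0,0,-0.02],
    [0,0,-0.02],
    [0,0,-0.02],
    [0,0,-0.02],
    [0,0,-0.02],
    [0,0,-0.02],
    [0,0,0],
    [0,0,0],
    [0,0,0],
  ],
  claw=[0.8,0.8,0.8,0.8,0.8,0.8,0.8,0.8,0.8,0.8,0.8,0.8],
)

```text
time_s: 5.98
position: [0.4441, -0.0945, 0.1215]
tool_rot: [[-0.028, 0.051, 0.998], [0.005, 0.999, -0.051], [-1.0, 0.004, -0.028]]
ft_force: [0.1, 0.4, -1.7]
grip_width: 0.0108
```

Emit:
play_rows(
  travel=[
    [-0.1,-1,0.3],
    [-0.1,-2,0.3],
    [-0.1,-2.5,0.3],
    [-0.1,-2.8,0.2],
    [-0.1,-2.8,0.2],
    [-0.1,-2.8,0],
    [-0.1,-2.6,0],
    [-0.1,-2,0],
    [-0.1,-1.5,0],
    [-0.1,-1,0],
    [0,0,0],
    [0,0,0],
  ],
  rotation=[
    [-0.003,-0.014,0],
    [-0.002,-0.014,0],
    [0,0,0],
    [0,0,0],
    [0,0,0],
    [0,0,0],
    [0,0,0],
    [0,0,0],
    [0,0,0],
    [0,0,0],
    [0,0,0],
    [0,0,0],
  ],
  claw=[0.8,0.8,0.8,0.8,0.8,0.8,0.8,0.8,0.8,0.8,0.8,0.8],
)

```text
time_s: 6.98
position: [0.4272, -0.3078, 0.1263]
tool_rot: [[-0.014, 0.048, 0.999], [0.014, 0.999, -0.047], [-1.0, 0.013, -0.015]]
ft_force: [0.7, -0.3, -1.5]
grip_width: 0.0111
```

Run:
```python
from rig import env
import cv2
im=env.get_image('top'); cv2.imwrite('pics/t5.png',im[:,:,::-1])
im=env.get_image('wrist'); cv2.imwrite('pics/w5.png',im[:,:,::-1])
```

```text
(no output)
```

View pics/t5.png

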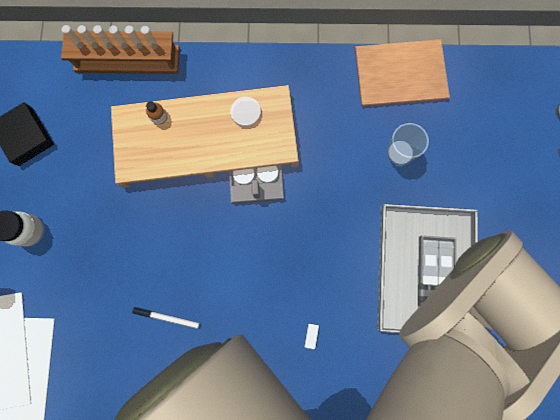

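View pics/w5.png

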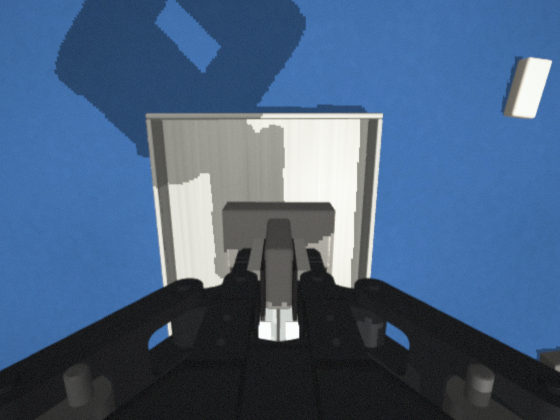

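Emit:
play_rows(
  travel=[
    [0.2,-0.4,-0.5],
    [0.2,-0.3,-1],
    [0,-0.2,-1.5],
    [0,0,-1.5],
    [0,0,-1],
    [0,0,-0.5],
    [0,0,0],
  ],
  rotation=[
    [-0.007,-0.007,0],
    [-0.007,-0.007,0],
    [0,0,0],
    [0,0,0],
    [0,0,0],
    [0,0,0],
    [0,0,0],
  ],
  claw=[0.8,0.8,0.8,0.8,0.8,0.8,0.8],
)

```text
time_s: 7.67
position: [0.4336, -0.312, 0.0641]
tool_rot: [[0.005, 0.04, 0.999], [-0.004, 0.999, -0.04], [-1.0, -0.004, 0.005]]
ft_force: [-0.2, 0.3, -2.1]
grip_width: 0.011
```

Emit:
play_rows(
  travel=[
    [-0.1,-0.2,-0.5],
    [-0.1,0,-0.6],
    [0,0,-0.5],
    [0,0,-0.4],
    [0,0,-0.3],
    [0,0,-0.1],
    [0,0,0],
    [0,0,0],
  ],
  rotation=[
    [0,0,0],
    [0,0,0],
    [0,0,0],
    [0,0,0],
    [0,0,0],
    [0,0,0],
    [0,0,0],
    [0,0,0],
  ],
  claw=[0.8,0.8,0.8,0.8,0.8,0.8,0.8,0.8],
)

```text
time_s: 8.33
position: [0.4324, -0.3142, 0.0393]
tool_rot: [[0.007, 0.038, 0.999], [-0.007, 0.999, -0.038], [-1.0, -0.006, 0.007]]
ft_force: [-0.1, -0.1, -1.0]
grip_width: 0.0112
```

Emit:
play_rows(
  travel=[
    [0,0,-0.15],
    [0,0,-0.15],
    [0,0,-0.1],
    [0,0,0],
    [0,0,0],
  ],
  rotation=[
    [0.007,0.007,0],
    [0,0,0],
    [0,0,0],
    [0,0,0],
    [0,0,0],
  ],
  claw=[0.8,0.8,0.8,0.8,0.8],
)

```text
time_s: 8.75
position: [0.4327, -0.3146, 0.0355]
tool_rot: [[0.0, 0.038, 0.999], [-0.0, 0.999, -0.038], [-1.0, -0.0, 0.0]]
ft_force: [-0.5, 0.3, -1.1]
grip_width: 0.0111
```

Emit:
play_rows(
  travel=[
    [0,0,-0.1],
    [0,0,0],
    [0,0,0],
  ],
  rotation=[
    [0,0,0],
    [0,0,0],
    [0,0,0],
  ],
  claw=[0.8,0.8,0.8],
)

```text
time_s: 9.0
position: [0.4329, -0.3147, 0.0347]
tool_rot: [[0.001, 0.038, 0.999], [-0.001, 0.999, -0.038], [-1.0, -0.0, 0.001]]
ft_force: [-0.5, 0.4, -1.8]
grip_width: 0.011
```

Emit:
play_rows(
  travel=[
    [0,0,-0.1],
    [0,0,0],
    [0,0,0],
  ],
  rotation=[
    [0,0,0],
    [0,0,0],
    [0,0,0],
  ],
  claw=[0.8,0.8,0.8],
)

```text
time_s: 9.25
position: [0.433, -0.3148, 0.0348]
tool_rot: [[0.002, 0.038, 0.999], [-0.002, 0.999, -0.038], [-1.0, -0.001, 0.002]]
ft_force: [-0.9, -2.0, -1.4]
grip_width: 0.011
```

The height has stopped falling and the side force has changed, so the tray is resting on the floor. I'll release it and back straight up.

Emit:
play_rows(
  travel=[
    [0,0,0],
    [0,0,0],
    [0,0,0],
    [0,0,0],
    [0,0,0],
    [0,0,0],
  ],
  rotation=[
    [0,0,0],
    [0,0,0],
    [0,0,0],
    [0,0,0],
    [0,0,0],
    [0,0,0],
  ],
  claw=[1.5,2.5,4.5,4.5,4.5,4.5],
)

```text
time_s: 9.75
position: [0.4333, -0.3151, 0.0348]
tool_rot: [[0.002, 0.038, 0.999], [-0.002, 0.999, -0.038], [-1.0, -0.002, 0.002]]
ft_force: [0.6, -0.4, -0.5]
grip_width: 0.0449
```

Emit:
play_rows(
  travel=[
    [0,0,1],
    [0,0,2],
    [0,0,3],
    [0,0,3],
    [0,0,3],
    [-1,2,3],
    [-1,3,2],
    [-1,3,0],
    [-1,3,0],
    [-1,3,0],
    [-1,2,0],
    [0,0,0],
  ],
  rotation=[
    [0,0,0],
    [0,0,0],
    [0,0,0],
    [0,0,0],
    [0,0,0],
    [0,0,0],
    [0,0,0],
    [0,0,0],
    [0,0,0],
    [0,0,0],
    [0,0,0],
    [0,0,0],
  ],
  claw=[4.5,4.5,4.5,4.5,4.5,4.5,4.5,4.5,4.5,4.5,4.5,4.5],
)

```text
time_s: 10.75
position: [0.368, -0.1481, 0.2205]
tool_rot: [[0.008, 0.041, 0.999], [-0.006, 0.999, -0.041], [-1.0, -0.006, 0.009]]
ft_force: [0.6, -0.7, 0.4]
grip_width: 0.0451
```

Run:
```python
from rig import env
import cv2
im=env.get_image('top'); cv2.imwrite('pics/t6.png',im[:,:,::-1])
im=env.get_image('scene'); cv2.imwrite('pics/s6.png',cv2.resize(im[80:270,120:360,::-1],None,fx=3,fy=3))
s=env.observe();print(s['time_s'],s['position'],s['ft_force'],abs(s['qvel']).max())
```

```text
10.85 [ 0.36975502 -0.15100733  0.22050606] [ 0.07700903 -0.61329282  0.28636763] 2.2403974100287707
```

View pics/t6.png

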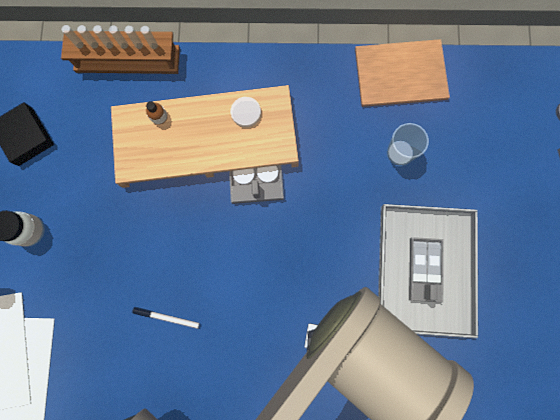

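View pics/s6.png

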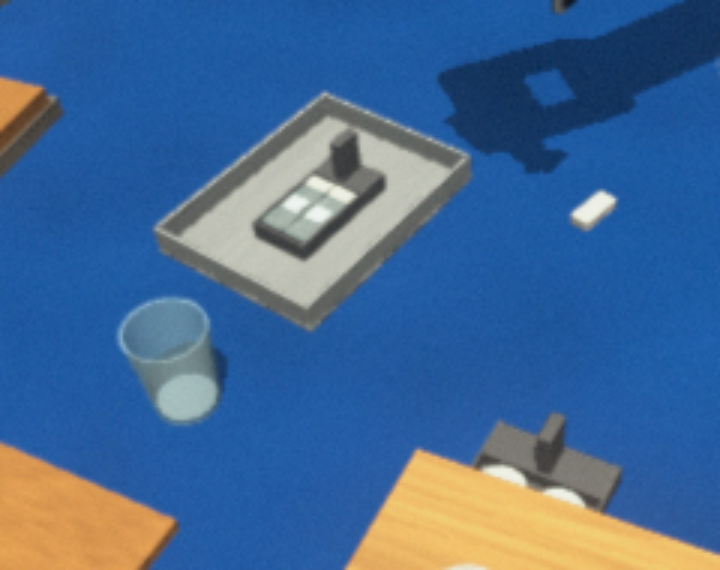

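The slide tray lies flat near the middle of the carrier (top view: columns 410–443, rows 238–303, inside walls at columns 382–476 and rows 207–335). Both slides are still in it. The dish tray is at the same pixels as at the start (around 257, 185).

```bash
python3 -c "
from rig import env
print(env.close_job())"
```

```text
the job is handed in; nothing more can be done
None
```

I gripped the slide tray by its fin and slid it about 80 mm forward. That put it at roughly x = -0.17 m in the shelf's frame, clear of the front edge. I then lifted it level, carried it over, lowered it onto the carrying tray's floor while still held, released it and backed away. The job was handed in at about 10.9 s.

**Last checks:**
- **Slide tray:** the top and scene pictures show it flat near the middle of the carrying tray, with both slides still in it.
- **Dish tray:** it is at the same place in the picture as at the start.
- **Robot:** the gripper was clear at z = 0.22 m with force readings below 1 N.

**What disagreed or was unclear:** the top and wrist views differed by about 4 mm in y on the fin's position, and a closer wrist look settled it. Contact with the carrying tray's floor showed only as the height no longer falling and a 2 N sideways force, with no clear upward force.

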